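Hook the trapped spacer out of the cam vice and nip the sample block

TASK

The steel spacer is still trapped beside the resin sample block in the cam vice. Reach the hooked pick into the slot behind the spacer's raised head, drag the spacer out through the open end until it lies on the bench clear of the vice, and lay the pick down on the bench. Then swing the cam lever round only until the vice's sprung plate has taken up the gap and lightly nips the block, without overrunning and driving the plate back against its jaw; leave the block in its place and the things round the work undisturbed.

Things in the scene. Friction and masses are not known exactly. Their poses are not given: they have to be found in the camera images.
- cam_vice: Vice base, an aluminium plate fixed to the bench, 6 mm thick, over x -75..75, y -80..100 mm of its own frame. Origin on the bench, z up; x runs along the slot (open mouth at the -x end), y points from the back stop towards the cam. An end plate shuts the slot at x = 58. Jaw guide strips, 18 mm high, at x = +-60, y 24..76.
- slot_mouth (a point): Middle of the slot's open end, on its floor (vice x -55, y 0, z 6 mm). The slot, 12 to 19 mm wide and open above, runs from here to x = 58 between the sample block (-y side, top at z 44) and the sprung plate (+y side, top at z 39). Too narrow for fingers. Its floor, the base plate, goes on 20 mm beyond the mouth, then drops 6 mm to the bench.
- back_stop: Fixed jaw of the vice, a steel angle 110 mm long, 36 mm high, standing on the base, 35 to 40 mm to the -y side of the vice's origin (set anew each run). Axes as the vice's. Origin at its foot, in the plane of the face that looks to +y, against which the block rests.
- sample_block: Dark cast-resin block with three bright metal discs in its top, 100 (x) x 30 (y) x 38 (z) mm, 0.15 to 0.23 kg, loose, standing on the base against the back stop. Origin in the centre of its underside, axes as the vice's. The plate must nip its face at y = +15 mm.
- spacer: Steel gib-head spacer, loose, 0.08 to 0.15 kg, trapped in the slot with 1 to 8 mm side play. Bar 80 (x) x 10 (y) x 10 (z) mm; at its -x end, x -40..-26, a raised head 30 mm high, 20 to 30 mm inside the mouth. Origin in the centre of the underside, axes as the vice's at the start. The prong goes down behind the head, over the bar, and pulls towards -x.
- pick: Hooked pick standing on its flat handle on the bench, 0.12 kg. Black handle 100 (x) x 18 (y) x 28 (z) mm, to be grasped across its 18 mm; origin in the centre of the handle's underside. A 5.4 mm steel rod leaves its +x end, is cranked up to run level 27 mm over the underside (x 78..119) and ends at x = 124 mm in a prong pointing straight down.
- hook_tip (a point): Lowest point of the pick's prong: x 124, y 0, z 2.8 mm of the pick. The prong is flattened, 5.4 mm (x) by 7 mm (y), and reaches 22 mm below the rod's level run.
- cam_pivot (a point): On the vertical axis of the cam: vice x 0, y 58.5, 42 mm above the bench.
- lever_knob (a point): Centre of the black ball (23 mm) at the end of the cam lever, 108 mm from the pivot, 45.5 mm above the bench. The lever is a 9 mm steel bar between hub and ball, centre line 39 mm above the bench at the hub, 45 mm near the ball. It can be pushed from the side.
- vice_lever (a joint): Lever angle, rad, 0..2.05, starts at 0 to 0.25. Grows clockwise seen from above: the lever points at 165 degrees minus this from the vice's +x. Stays where it is left; turning takes about 3 N at the ball, and 0.5 N more per mm of nip. The jaw moves towards the block by 12 mm per rad. The plate meets the block between 1.2 and 1.6 rad.
- plate_face (a point): Centre of the sprung plate's face that looks at the block (110 x 32 mm, to the vice's -y). The gap left is the distance along the vice's y from here to the block's near face.
- vice_plate (a joint): How far the sprung plate is pushed back into its jaw, m: 0 while it touches nothing, 0.006 when driven right back. Takes about 2 N at first contact and 4 N more per mm. A light nip is 1 to 3 mm; 5 mm is overrun.
- spanner: Bystander: open spanner 181 x 30 x 7 mm lying on the bench.
- notepad: Bystander: dark notebook 70 x 110 x 12 mm lying on the bench.
- screwdriver_b: Bystander: small screwdriver, 153 mm, lying on the bench.
- tape_roll: Bystander: roll of tape, 64 mm across, 18 mm high, lying on the bench.
- grease_tube: Bystander: white grease tube, 110 x 35 x 25 mm, lying on the bench.

How it is judged:
By the outcome, as a careful person would: the job done as asked, in the order asked, and still so for the second after the job is handed in, with the robot touching nothing.
It also fails if it takes over 61 s, if anything falls off the work surface, if the arm or the gripper's body presses on something with over 40 N, if the wrist force passes 120 N, or if a joint passes its speed limit or range.

ROBOT

A 7-joint arm with a two-finger parallel gripper is mounted at the origin on a cart in front of the work surface, level with it; the furniture and walls round the work are solid. World frame = base frame: x ahead of the robot, y to its left, z up, the work surface at z = 0. Lengths are in mm, angles in rad, forces in N, time in s.
With the tool pointing down it reaches from about 350 to 775 mm from the base axis. Payload 3.1 kg.
Tool frame: the origin (TCP) lies at the centre of the arm's flange, where the gripper is bolted on; the fingertips stand 173 mm ahead of it and the grasp point (between the pads) lies 155 mm ahead of it; z points along the fingers, y is the direction in which the jaws open and shut (so a half turn about z gives the same grasp; the last joint's range is limited). The gripper opens to 85 mm and grips with 20 to 120 N. Pads are 22 mm wide; open, the fingers measure 114 mm over their backs; the gripper's body (76 mm by 85 mm) begins 54 mm behind the grasp point. The pads swing forward as they close: fully open they stand 13 mm farther back than shut.
Start: joints at [1.146, 0.311, 0.014, 1.512, -0.004, 1.319, -0.027], TCP at [205.471, -510.191, 404.704] pointing down, gripper open.
Joint ranges: [-2.7, 2.7], [-0.3, 1.91], [-1.27, 1.3], [0.12, 2.57], [-1.44, 4.58], [0.2, 2.03], [-3.05, 3.05]. Speed limits (rad/s): [2.79, 2.79, 3.14, 3.14, 3.14, 3.14, 3.14].

INTERFACE

Orientations are given as a 3x3 rotation matrix whose columns are the frame's x, y, z axes.
In Python, from station import manip, solve_ik, optics, hand_in gives the robot as it stands. Calls block until the motion is done:
- manip.move_to(position, orientation): joint-space move of the TCP to a pose.
- manip.line_to(position, vel=150, rot=None, contact_N=None): straight line of the TCP; rot=None keeps the orientation; vel is the mean speed in mm/s. With contact_N (N) it stops when the force on the tool has changed by that much, and returns True; else False.
- manip.set_joints(angles): joint-space move.
- manip.move_gripper(opening, force=None): finger opening in mm; force is the grip in N (None keeps the last); returns when the fingers have stopped.
- manip.sleep(seconds).
- solve_ik(position, orientation): joint angles nearest the present ones, or None.
- manip.read_state(): the state.
- optics.camera(name): name is "scene" or "top" or "wrist"; returns a dict with "color" (400x640x3 uint8, red, green, blue), "vertical_fov" (degrees; the focal length in pixels is half the picture's height over the tangent of half this angle, whatever the lens; pixels are square), "cx", "cy" (the principal point, pixels), "dist_coeffs" ([k1, k2, p1, p2, k3] as OpenCV has them; the pictures are not rectified), "R" (3x3) and "t" (3): a world point X has camera coordinates R X + t. Camera axes: x right, y down, z forward; pixel columns grow to the right and rows downward; lengths in mm; the calibration is good to about 2 mm. A picture is of the moment at which its call begins. There is no depth.
A pose or a line that the arm cannot do raises manip.MotionError and nothing moves.
- hand_in(): hands the job in, once; it reports no verdict.
The state is a dict: "time_s": time; "joint_positions": joint angles; "qvel": joint speeds; "tau": joint torques, N m; "position": TCP position; "tool_rot": TCP orientation; "force": force on the tool from outside, world axes, zero at the start; "wrist_torque": the same for the moment, N m; "grip_width": finger opening in mm.
Only numpy, scipy, OpenCV 4.12 (cv2) and the standard library are available. Lean on these libraries where they do the work, as an engineer would, in place of code of your own. Each camera call takes 0.05 s, during which the arm holds its last target. There are 200 camera calls.

## Working session

There is one attempt and no reset: what is moved stays moved. The work goes in short steps, each a Python script; the robot and the scene stay as the last script left them, time stands still between calls to the robot, and variables do not carry over. Pictures are saved under pics/ and viewed, about 8 in all and at most 12, crops included, and the job is handed in when it is done.

```bash
mkdir -p pics; ls; python3 - <<'E'
from station import manip, optics
import cv2,numpy as np
for n in("scene","top"):
    c=optics.camera(n); cv2.imwrite(f"pics/{n}0.png",c["color"][:,:,::-1])
    print(n,c["vertical_fov"],c["cx"],c["cy"],c["dist_coeffs"],np.round(c["R"],3).tolist(),np.round(c["t"],1), "cam pos",np.round(-np.array(c["R"]).T@np.array(c["t"])))
print(manip.read_state())
E
```

```text
pics
scene 50.22146302673637 322.1063253505711 208.20233847683608 [0.00572431 0.         0.         0.         0.        ] [[-0.504, -0.864, -0.008], [-0.638, 0.378, -0.67], [0.582, -0.332, -0.742]] [ 278.4  404.9 1123.5] cam pos [-256.  461. 1107.]
top 57.30200232757694 319.137807530677 199.74477986344064 [0.02059351 0.         0.         0.         0.        ] [[0.01, -1.0, 0.014], [-0.987, -0.012, -0.161], [0.161, -0.013, -0.987]] [ -29.7  606.9 1030.7] cam pos [ 433.   -9. 1115.]
{'time_s': 0.1, 'joint_positions': array([ 1.14629189,  0.31165622,  0.01400472,  1.51292119, -0.00440939,
        1.31919924, -0.02719184]), 'qvel': array([ 0.00013816, -0.00224907,  0.00060673, -0.00454829,  0.00067218,
       -0.00029126, -0.00018751]), 'tau': array([ 6.01347747e-04, -3.80852723e+01,  1.46765560e-01, -2.31238085e+01,
        1.24481181e-02,  8.15135107e-03,  2.15781398e-06]), 'position': array([ 205.3522864 , -509.91156778,  403.71366212]), 'tool_rot': array([[ 9.27594179e-01,  3.73588358e-01, -8.82200062e-04],
       [ 3.73589391e-01, -9.27592103e-01,  1.96411546e-03],
       [-8.45511402e-05, -2.15148265e-03, -9.99997682e-01]]), 'force': array([ 0.78974604,  0.12532886, -0.68641241]), 'wrist_torque': array([ 0.01467587,  0.02284703, -0.0329198 ]), 'grip_width': 85.12596986406683}
```

View pics/top0.png

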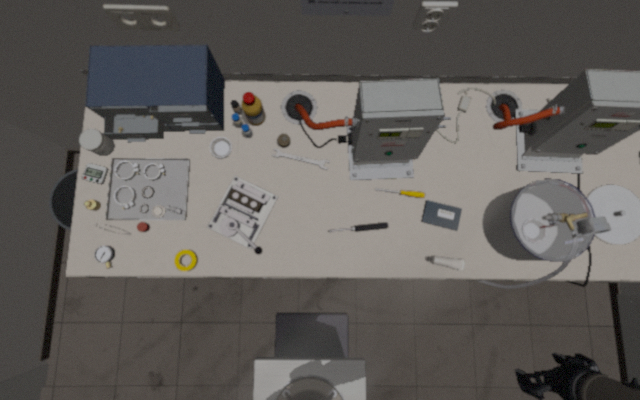

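View pics/scene0.png

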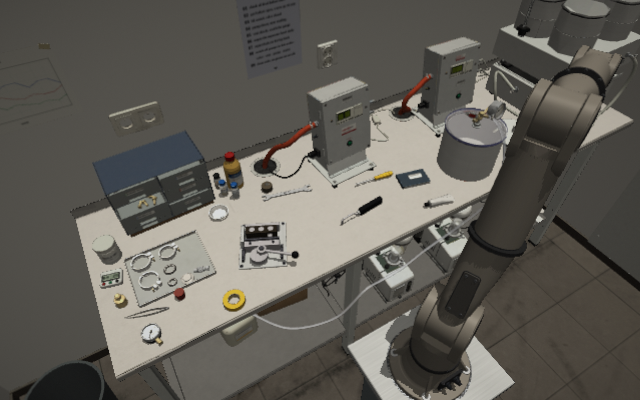

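The top view shows the vice at about (243,212), with its lever ball at (258,250). The pick's handle is at (372,227) and its prong at (330,231). I'll locate these roughly, then take wrist pictures from above.

```bash
cat > h.py <<'E'
from station import manip, solve_ik, optics, hand_in
import cv2, numpy as np, pickle
def K(c):
    f=len(c["color"])/2/np.tan(np.radians(c["vertical_fov"])/2)
    return np.array([[f,0,c["cx"]],[0,f,c["cy"]],[0,0,1.]])
def ray(c,px):
    p=cv2.undistortPoints(np.array([[px]],float),K(c),np.array(c["dist_coeffs"]))[0,0]
    R=np.array(c["R"]);return -R.T@np.array(c["t"]),R.T@np.array([*p,1])
def atz(c,px,z):
    o,d=ray(c,px);return o+d*(z-o[2])/d[2]
def proj(c,X):
    return cv2.projectPoints(np.array(X,float).reshape(-1,3),cv2.Rodrigues(np.array(c["R"]))[0],np.array(c["t"],float),K(c),np.array(c["dist_coeffs"]))[0][:,0]
def shot(cam,name):
    c=optics.camera(cam);pickle.dump(c,open(f"pics/{name}.pkl","wb"))
    cv2.imwrite(f"pics/{name}.png",c["color"][:,:,::-1]);return c
def load(n): return pickle.load(open(f"pics/{n}.pkl","rb"))
def down(a):  # tool pointing down; jaw axis y at world angle a
    y=np.array([np.cos(a),np.sin(a),0]);z=np.array([0,0,-1.]);return np.stack([np.cross(y,z),y,z],1)
E
python3 - <<'E'
from h import *
c=shot("top","t1")
for n,p,z in [("ball",(258,250),45),("vice c",(243,212),20),("handle",(372,227),28),("tip",(330,231),3),("spn",(300,160),5),("scr",(400,193),8),("note",(441,215),12),("grease",(448,263),20),("tape",(186,261),18)]:
    print(n,atz(c,p,z).round())
c=shot("wrist","w0");print(np.round(c["R"]@manip.read_state()["tool_rot"],3),c["vertical_fov"]); 
s=manip.read_state();print("cam in tool",np.round(s["tool_rot"].T@(-np.array(c["R"]).T@c["t"]-s["position"])))
E
```

```text
ball [459. 152.  45.]
vice c [572. 205.  20.]
handle [ 530. -182.   28.]
tip [519. -58.   3.]
spn [740.  37.   5.]
scr [ 638. -273.    8.]
note [ 571. -395.   12.]
grease [ 427. -406.   20.]
tape [426. 365.  18.]
[[ 0.     1.    -0.   ]
 [-0.956  0.    -0.295]
 [-0.295  0.     0.956]] 64.13602747969257
cam in tool [75. -0. 31.]
```

```bash
python3 - <<'E'
from h import *
manip.move_to([525,-110,360],down(np.radians(5)));shot("wrist","wp");s=manip.read_state();print(s["time_s"],s["joint_positions"].round(2))
manip.move_to([572,215,330],down(np.radians(-28)));shot("wrist","wv");s=manip.read_state();print(s["time_s"],s["joint_positions"].round(2))
E
```

```text
2.1167 [ 0.61  0.37 -0.58  1.6   0.21  1.23  0.08]
3.4167 [-0.02  0.54 -0.55  1.43  0.29  1.25 -1.09]
```

View pics/wp.png

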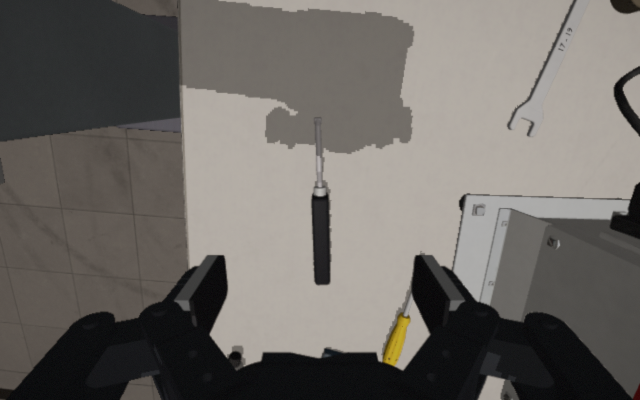

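View pics/wv.png

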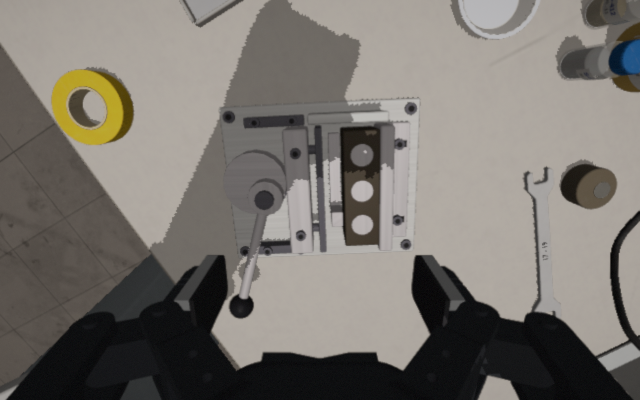

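The pick runs from the back of its handle at (322,284) to its front at (320,193), with the prong at (318,120). The vice base corners are near (221,99), (420,97), (413,252) and (239,252), and the lever ball is at (241,306). I'll enlarge the vice.

```bash
python3 - <<'E'
from h import *
im=cv2.imread("pics/wv.png")[90:265,212:427]
im=cv2.convertScaleAbs(cv2.resize(im,None,fx=3.4,fy=3.4,interpolation=cv2.INTER_CUBIC),alpha=1.3,beta=15);cv2.imwrite("pics/wv_c.png",im);print(im.shape)
im=cv2.imread("pics/wp.png")[105:295,270:370]
cv2.imwrite("pics/wp_c.png",cv2.convertScaleAbs(cv2.resize(im,None,fx=3,fy=3,interpolation=cv2.INTER_CUBIC),alpha=1.5,beta=20))
E
```

```text
(595, 731, 3)
```

View pics/wv_c.png

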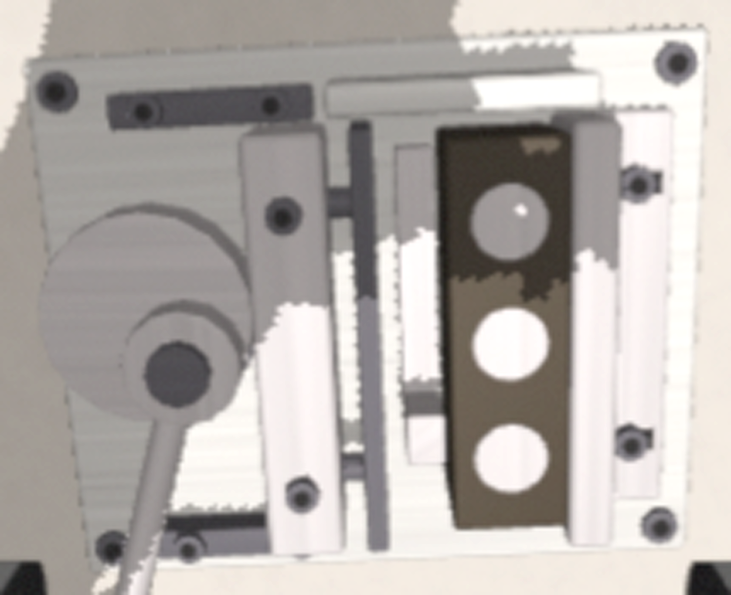

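View pics/wp_c.png

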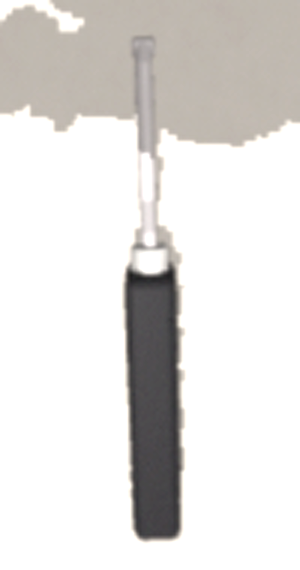

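The crop shows four base corners at (30,60), (705,28), (683,547) and (92,572), plus the plate face, block edge and spacer head. I'll fit the vice and pick poses from these.

```bash
cat >> h.py <<'E'
from scipy.optimize import least_squares
def fit(c,P,px,x0):
    def X(p): 
        cs,sn=np.cos(p[2]),np.sin(p[2]);return np.array(P)@np.array([[cs,sn,0],[-sn,cs,0],[0,0,1]])+[p[0],p[1],0]
    r=least_squares(lambda p:(proj(c,X(p))-px).ravel(),x0,x_scale=[1,1,.01]);return r.x,r.fun.reshape(-1,2)
def toV(v,X):
    d=np.array(X)[:2]-v[:2];c,s=np.cos(v[2]),np.sin(v[2]);return np.array([c*d[0]+s*d[1],-s*d[0]+c*d[1]])
def toW(v,x,y):
    c,s=np.cos(v[2]),np.sin(v[2]);return np.array([v[0]+c*x-s*y,v[1]+s*x+c*y])
E
python3 - <<'E'
from h import *
np.set_printoptions(suppress=True,precision=2)
c=load("wv");f=lambda L:np.array(L)/3.4+[212-.35,90-.35]
v,r=fit(c,[[75,100,6],[75,-80,6],[-75,-80,6],[-75,100,6]],f([(30,60),(705,28),(683,547),(92,572)]),[572,205,1.08]);print("vice",v,"\n",r)
for n,p,z in [("plate far",(372,125),39),("plate near",(388,548),39),("block far",(438,128),44),("block near",(455,527),44),("disc1",(510,221),44),("disc2",(510,344),44),("disc3",(510,458),44),("head -x L",(410,463),36),("head -x R",(447,463),36),("head +x L",(408,417),36),("head +x R",(446,417),36),("bar +x L",(395,146),16),("bar +x R",(432,146),16),("hub",(178,375),50),("stop +x",(598,82),6)]:
    w=atz(c,f(p),z);print(n,toV(v,w),w)
w=atz(c,(241,306),45.5);q=toV(v,w)-[0,58.5];print("ball",w,np.hypot(*q),"theta",np.radians(165)-np.arctan2(q[1],q[0])%(2*np.pi))
np.save("vice.npy",v)
c=load("wp");g=lambda L:np.array(L)/3+[270-.33,105-.33]
p,r=fit(c,[[-50,9,28],[-50,-9,28],[50,9,28],[50,-9,28],[126.7,0,29.7]],g([(135,537),(180,537),(127,272),(176,272),(145,37)]),[528,-182,1.6]);print("pick",p,"\n",r);np.save("pick.npy",p)
print(c["t"], manip.read_state()["force"])
E
```

```text
vice [584.04 205.59   1.12] 
 [[-2.7  -0.58]
 [ 2.24 -0.43]
 [ 1.46  1.17]
 [-0.95  0.94]]
plate far [56.17  9.36] [599.87 260.28  39.  ]
plate near [-53.32   9.74] [552.21 161.71  39.  ]
block far [55.22 -5.78] [613.11 252.89  44.  ]
block near [-45.63  -7.71] [571.27 161.11  44.  ]
disc1 [ 32.95 -22.23] [618.32 225.7   44.  ]
disc2 [  2.76 -22.07] [605.13 198.54  44.  ]
disc3 [-27.15 -21.94] [592.09 171.62  44.  ]
head -x L [-30.64   3.09] [568.01 179.29  36.  ]
head -x R [-31.07  -6.54] [576.51 174.74  36.  ]
head +x L [-17.91   3.21] [573.41 190.83  36.  ]
head +x R [-18.34  -6.55] [582.02 186.22  36.  ]
bar +x L [48.82  3.6 ] [601.89 251.17  16.  ]
bar +x R [48.41 -5.89] [610.27 246.69  16.  ]
hub [ 0.28 58.48] [531.42 231.11  50.  ]
stop +x [ 62.15 -50.4 ] [656.35 239.85   6.  ]
ball [457.21 151.43  45.5 ] 108.61586724700167 theta 0.041802185377302514
pick [ 531.58 -177.08    1.68] 
 [[-0.79  0.9 ]
 [ 0.89  0.55]
 [-1.08  0.53]
 [ 0.88  0.11]
 [ 0.1  -1.56]]
[-512.82 -174.61  290.31] [-0.4  -0.02 -0.26]
```

```bash
python3 - <<'E'
from h import *
p=np.load("pick.npy");v=np.load("vice.npy")
G=toW(p,25,0);R=down(p[2]-np.pi/2)
manip.move_to([*G,240],R);manip.line_to([*G,177],vel=120)
manip.move_gripper(5,force=70);s=manip.read_state();print(s["time_s"],s["grip_width"],s["force"])
manip.line_to([*G,250],vel=150)
c=shot("wrist","wg");s=manip.read_state();print(s["time_s"],s["grip_width"],s["force"])
pred=s["position"]+s["tool_rot"]@np.array([99,0,0])+[0,0,2.8-177]
print("pred tip px",proj(c,pred), "rod end top",proj(c,pred+[0,0,27]))
cv2.imwrite("pics/wg_c.png",cv2.resize(c["color"][:200,220:420,::-1],None,fx=3,fy=3,interpolation=cv2.INTER_CUBIC))
E
```

```text
6.1333 16.666203716829965 [ 0.6368171  -0.15815288  2.75565803]
6.8167 16.714247414557217 [ 0.03787154  1.05084058 -1.23939322]
pred tip px [[320.62807926  40.02990656]] rod end top [[320.81696777  25.25543675]]
```

View pics/wg_c.png

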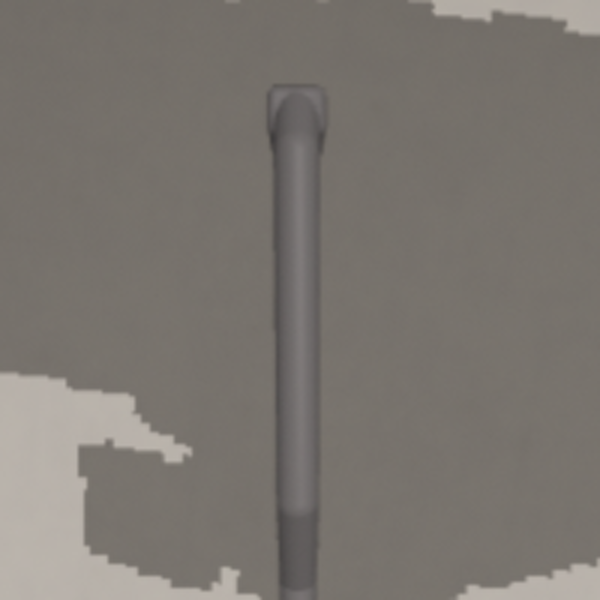

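The prong tip shows at about (319,29), within about 2 mm of the prediction and centred. Next I'll hover over the slot.

```bash
python3 - <<'E'
from h import *
v=np.load("vice.npy");R=down(v[2]-np.pi/2)
T=toW(v,-6-99,-0.5)
print(manip.read_state()["position"])
manip.move_to([*T,250],R);manip.line_to([*T,226],vel=100)
c=shot("wrist","wh");s=manip.read_state();print(s["time_s"],s["position"],T)
print("head corners z36",proj(c,[[*toW(v,x,y),36] for x,y in[(-17,3.3),(-17,-6.5),(-31,3.3),(-31,-6.5)]]))
cv2.imwrite("pics/wh_c.png",cv2.convertScaleAbs(cv2.resize(c["color"][:200,220:420,::-1],None,fx=3,fy=3,interpolation=cv2.INTER_CUBIC),alpha=1.2,beta=10))
E
```

```text
[ 527.99951809 -152.279709    248.57578056]
8.2833 [539.37071094 109.79757364 225.92088169] [539.11627909 110.6807631 ]
head corners z36 [[310.53045841  67.24634713]
 [331.72757879  67.21235058]
 [310.792489    98.70430148]
 [331.46445861  98.67313043]]
```

View pics/wh_c.png

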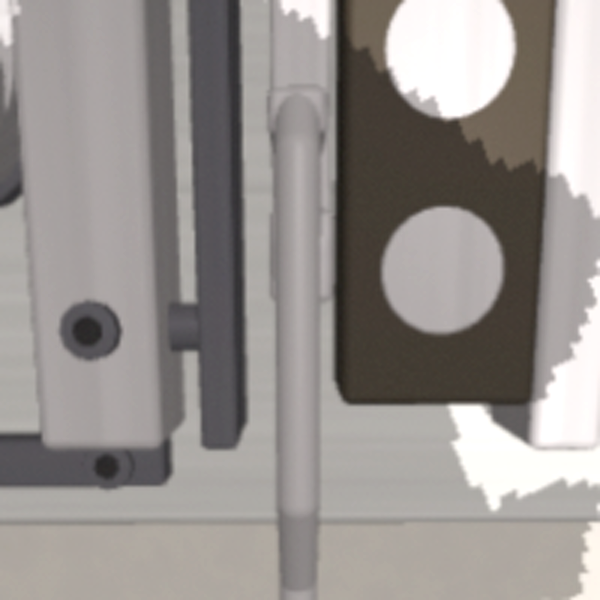

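The hover view shows the prong over the slot behind the head, at crop (297,95). The head top is at crop x 272–332, y 210–298, which matches the prediction. Descending and dragging.

```bash
python3 - <<'E'
from h import *
v=np.load("vice.npy")
W=lambda x,z:[*toW(v,x-99,-0.5),z]
print("down contact",manip.line_to(W(-6,193.3),vel=60,contact_N=5));s=manip.read_state();print(s["position"],s["force"],toV(v,s["position"])+[99,0])
for x,z in [(-30,193.3),(-85,193.3),(-110,192),(-159,190)]:
    manip.line_to(W(x,z),vel=70);s=manip.read_state();print(x,s["time_s"],s["force"].round(1))
c=shot("wrist","wd");shot("top","td")
cv2.imwrite("pics/wd_c.png",cv2.convertScaleAbs(cv2.resize(c["color"][:200,200:440,::-1],None,fx=3,fy=3,interpolation=cv2.INTER_CUBIC),alpha=1.2,beta=10))
E
```

```text
down contact False
[539.16478371 110.80734394 193.20489357] [-0.35842477 -0.55465903 -0.89110336] [-5.86488768 -0.48904241]
-30 9.4667 [-0.   0.3 -0.5]
-85 10.4 [-0.1  0.4 -1.3]
-110 10.9083 [ 1.1  0.4 -1.6]
-159 11.7583 [ 0.7  1.2 -0.7]
```

View pics/wd_c.png

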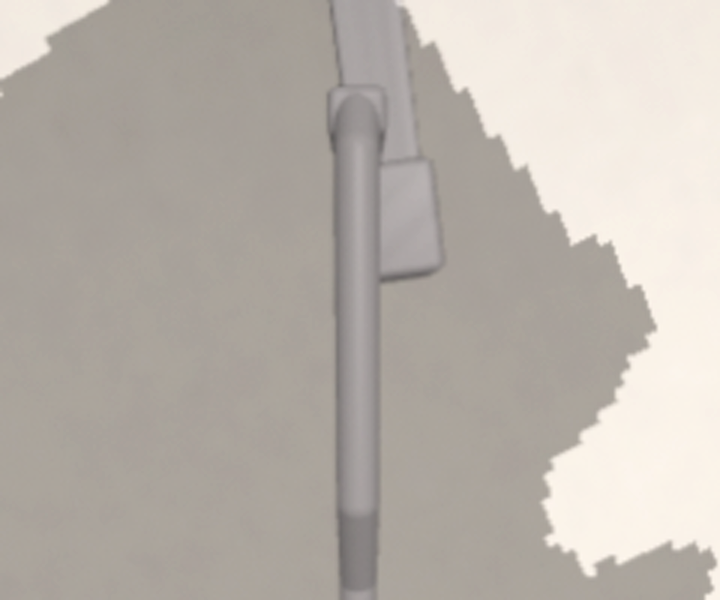

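The spacer is out, slightly turned, with the prong still behind its head at crop (357,110) and the head's edge at (437,265). Next I'll unhook, lay the pick back in its free spot, and take a photo of the vice and spacer.

```bash
python3 - <<'E'
from h import *
v=np.load("vice.npy");p=np.load("pick.npy");R=down(v[2]-np.pi/2)
manip.line_to([*toW(v,-154-99,-0.5),191],vel=60)
manip.line_to([*toW(v,-154-99,-0.5),250],vel=120)
G=toW(p,25,0);R2=down(p[2]-np.pi/2)
manip.move_to([*G,215],R2);manip.line_to([*G,184],vel=100)
print("touch",manip.line_to([*G,174.5],vel=25,contact_N=4));s=manip.read_state();print(s["position"],s["force"])
manip.move_gripper(50);manip.line_to([*G,245],vel=150)
manip.move_to([*toW(v,-30,10),370],R);c=shot("wrist","wa");s=manip.read_state();print(s["time_s"])
cv2.imwrite("pics/wa_c.png",cv2.resize(c["color"][:,120:520,::-1],None,fx=1.5,fy=1.5))
E
```

```text
touch True
[ 529.53456523 -152.2349365   177.48972408] [ 0.61182159 -0.40454342  4.60039235]
16.6917
```

View pics/wa_c.png

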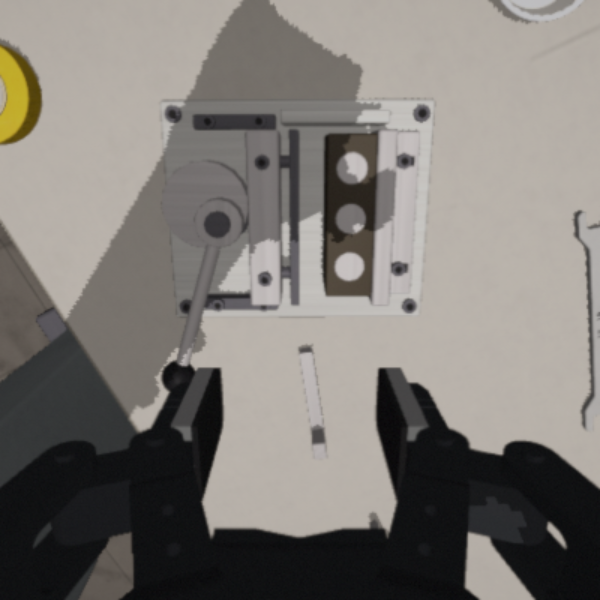

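The spacer lies on the bench at crop (306,347) to (318,458), clear of the base edge at row 315, and the slot is empty. The block is still in place. Now I'll push the lever to a first stage of about 1.0 rad.

```bash
cat >> h.py <<'E'
def pose(v,th,off,r=78,z=203):
    P=toW(v,0,58.5);ph=v[2]+np.radians(165)-th
    t=np.array([np.sin(ph),-np.cos(ph)]);q=P+r*np.array([np.cos(ph),np.sin(ph)])-t*off
    return [*q,z],down(ph-np.pi)
def sweep(v,th0,th1,off,step=.12):
    for th in np.linspace(th0,th1,max(1,int(np.ceil(abs(th1-th0)/step)))+1)[1:]:
        q,R=pose(v,th,off);manip.line_to(q,vel=90,rot=R)
E
python3 - <<'E'
from h import *
v=np.load("vice.npy");manip.move_gripper(0)
q,R=pose(v,0.04,36);print(R[:,0])
manip.move_to([q[0],q[1],260],R);manip.line_to(q,vel=100);s0=manip.read_state();print(s0["joint_positions"].round(2),s0["grip_width"])
q,_=pose(v,0.04,16);manip.line_to(q,vel=60);print(manip.read_state()["force"]-s0["force"])
sweep(v,.04,1.0,15.5);s=manip.read_state();print(s["force"]-s0["force"],s["time_s"],s["position"]-pose(v,1.0,15.5)[0])
q,R=pose(v,1.0,30);manip.line_to(q,vel=90);manip.line_to([q[0],q[1],300],vel=200)
manip.move_to([*toW(v,15,10),320],down(v[2]-np.pi/2));c=shot("wrist","w1");print(manip.read_state()["time_s"])
cv2.imwrite("pics/w1_c.png",cv2.convertScaleAbs(cv2.resize(c["color"][90:290,150:416,::-1],None,fx=3,fy=3,interpolation=cv2.INTER_CUBIC),alpha=1.2,beta=10))
E
```

```text
[-0.73260544  0.68065356  0.        ]
[ 0.25  0.6  -0.78  1.81  0.51  0.95  0.07] 0.15434811058132838
[ 0.5738781  -0.05488394 -1.69295055]
[ 0.32951838 -3.63489682 -1.73396043] 21.6 [-0.19746345  0.15393258 -0.13333557]
23.1833
```

View pics/w1_c.png

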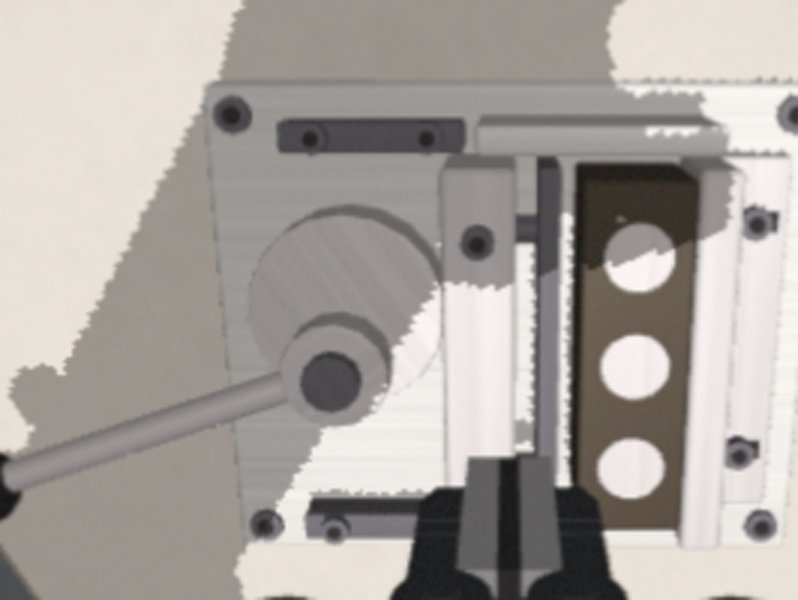

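At this stage the plate's face is at crop x≈558 and the block's edge at ≈577, a small gap. The lever runs from the hub at (330,382) to (10,475). I'll measure these, with intensity profiles to sharpen the edges.

```bash
python3 - <<'E'
from h import *
np.set_printoptions(suppress=True,precision=2,linewidth=150)
v=np.load("vice.npy");c=load("w1");f=lambda p:np.array(p)/3+[150-.33,90-.33]
for n,p,z in [("hub",(330,382),50),("plate",(560,165),39),("plate",(556,450),39),("block",(578,165),44),("block",(577,350),44),("block",(575,525),44),("d1",(639,258),44),("d2",(634,366),44),("d3",(631,467),44),("corner",(207,85),6)]:
    w=atz(c,f(p),z);print(n,toV(v,w))
for p in [(10,475),(100,448),(200,421)]:
    w=atz(c,f(p),45-6*max(0,(np.hypot(p[0]-330,p[1]-382)/325)<.6)*.5);q=toV(v,w)-[0,58.5];print("th",np.radians(165)-np.arctan2(q[1],q[0]))
g=cv2.cvtColor(c["color"],cv2.COLOR_RGB2GRAY)
for r in (150,170,190,205,215,225,235): print(r,g[r,324:348])
c=load("wv");g=cv2.cvtColor(c["color"],cv2.COLOR_RGB2GRAY)
for r in (135,155,175,195,215,230): print(r,g[r,314:350])
E
```

```text
hub [ 0.46 58.72]
plate [55.94 -1.46]
plate [-23.96  -1.67]
block [56.63 -5.74]
block [ 7.48 -6.56]
block [-44.9   -7.18]
d1 [ 32.67 -22.07]
d2 [  2.98 -21.95]
d3 [-26.79 -22.33]
corner [74.32 98.14]
th 1.0008588594136625
th 1.0001193718044121
th 0.9566975234002351
150 [123 124 124 123 106  52  49  53  56  56  56  56  63  92 121 124 116  86  32  16  17  23  26  26]
170 [ 69  69  67  62  45  41  51  55  54  53  54  63 112 166 176 149 123  57  18  17  24  31  33  33]
190 [191 190 180 145 105  66  89  98  98  98  99 103 143 187 177 132 104  41  16  30  55  72  75  74]
205 [193 191 178 130  78  66  92  98  97  96  98 110 150 188 177 122  72  26  19  38  61  72  73  73]
215 [190 190 186 164  89  67  93  97  96  96  97 104 146 185 176 127  68  27  21  41  64  73  71  71]
225 [188 187 180 157  89  71  95  97  96  95  96 112 154 184 173 122  53  20  27  46  65  70  70  69]
235 [120 119 118 104  63  72  94  95  95  94  96 122 165 184 180 153  63  15  30  54  66  68  68  67]
135 [ 81  53  49  51  50  52  55  80 112 116 116 116 115 108  94 107 109 110 109 110 111 109 110 110 108  90  45  17  16  22  29  31  32  32  31  32]
155 [103  79  52  48  51  49  51  54  79 109 112 112 112 109 102 106 109 109 109 109 109 109 108 108 108 100  74  27  13  20  26  31  32  31  31  37]
175 [179 168 128  63  50  48  48  51  71 131 175 180 179 176 156 139 179 185 185 184 183 184 184 183 184 174 127  66  23  25  46  64  68  69  69  69]
195 [178 176 161 104  87  89  88  89  91  97 134 173 177 177 175 161 146 181 185 183 182 181 181 180 181 183 169 119  43  15  32  56  66  68  67  66]
215 [114 114 113 106  89  85  88  88  88  90 106 146 175 178 178 176 158 122 163 179 181 181 180 180 181 182 183 175 137  52  24  47  62  66  65  65]
230 [ 86  86  86  85  79  74  86  89  88  88  92 115 156 177 179 179 179 179 179 179 180 180 179 180 180 180 180 178 156  66  20  37  54  63  63  62]
```

```bash
cat > m.py <<'E'
from h import *
v=np.load("vice.npy")
def go(th0,th1):
    q,R=pose(v,th0,30);manip.move_to([q[0],q[1],280],R);manip.line_to(q,vel=120)
    q,_=pose(v,th0,16);manip.line_to(q,vel=60);sweep(v,th0,th1,15.5,.05);print("f",manip.read_state()["force"].round(1))
    q,R=pose(v,th1,30);manip.line_to(q,vel=90);manip.line_to([q[0],q[1],300],vel=200)
def look(n):
    manip.move_to([*toW(v,15,10),320],down(v[2]-np.pi/2));c=shot("wrist",n);print("t",manip.read_state()["time_s"]);return c
def track(n):
    a=load("w1");b=load(n);A=cv2.cvtColor(a["color"],6+1);B=cv2.cvtColor(b["color"],7)
    print("cam shift",np.round(np.array(b["t"])-a["t"],2))
    def tm(x,y,w,h,z,sx=30,sy=4,gx=None):
        # vice-y/x shift of a patch, subpixel
        T=cv2.resize(A[y-h:y+h,x-w:x+w],None,fx=8,fy=8,interpolation=2);S=cv2.resize(B[y-h-sy:y+h+sy,x-w-sx:x+w+sx],None,fx=8,fy=8,interpolation=2)
        m=cv2.matchTemplate(S,T,cv2.TM_CCOEFF_NORMED);_,s,_,l=cv2.minMaxLoc(m);d=np.array(l)/8-[sx,sy]
        return (toV(v,atz(b,(x+d[0],y+d[1]),z))-toV(v,atz(a,(x,y),z))).round(2),round(s,3)
    print("jaw screw",tm(309,171,9,8,44)); print("disc2",tm(361,212,14,13,44,6)); print("disc1",tm(363,176,14,13,44,6)); print("hub",tm(260,217,12,12,50,5))
    for r in (190,205,215,225): print(r,B[r,318:350])
E
python3 - <<'E'
from m import *
go(1.0,1.59);look("w2");track("w2")
E
```

```text
f [-1.7 -1.8 -0.8]
t 29.5583
cam shift [ 0.1   0.56 -0.11]
jaw screw (array([ 0.  , -6.86]), 0.997)
disc2 (array([ 0.06, -0.19]), 0.998)
disc1 (array([-0.07, -0.26]), 0.978)
hub (array([-0.  ,  0.07]), 0.973)
190 [195 194 195 195 194 193 192 192 191 185 166 167 190 192 181 135  63  72
  97 100  99  99  98  87  52  48  67  75  76  76  76  75]
205 [193 194 194 194 193 192 191 190 189 183 161 162 189 181 136  78  55  82
  99  98  97  97  94  79  41  54  70  72  73  73  72  72]
215 [191 193 193 192 192 191 190 189 188 180 158 159 187 175 122  74  58  86
  98  98  97  97  95  79  43  58  70  72  71  71  72  94]
225 [190 192 192 191 190 189 188 188 186 178 156 154 182 167 114  58  58  88
  97  96  96  97  89  58  41  60  69  70  70  69  69  70]
```

```bash
python3 - <<'E'
from m import *
a,b=load("w1"),load("w2");A=cv2.cvtColor(a["color"],7).astype(float);B=cv2.cvtColor(b["color"],7).astype(float)
def cross(g,r,lo,hi): # sharp rise from the dark left chamfer to the plate's top, half level
    s=g[r,lo:hi];i=s.argmin();m=(s[i]+98)/2
    j=i
    while s[j]<m:j+=1
    return lo+j-1+(m-s[j-1])/(s[j]-s[j-1])
D=[]
for r in range(192,232,3):
    xa,xb=cross(A,r,325,334),cross(B,r,330,339)
    D.append(toV(v,atz(b,(xb,r),39))[1]-toV(v,atz(a,(xa,r),39))[1])
print(np.round(D,2),np.median(D))
# plate's end corner shaded region: columns profile
for r in (144,148,152,156): print(r,A[r,322:346].astype(int),B[r,322:346].astype(int))
# lever angle in w2: dark ball centroid
P=[*toW(v,0,58.5),0]
for n,c,th in(("w1",a,1.0),("w2",b,1.59)):
    for t in(th,):
        ph=v[2]+np.radians(165)-t;print(n,proj(c,[[P[0]+108*np.cos(ph),P[1]+108*np.sin(ph),45.5]]))
cv2.imwrite("pics/w2_c.png",cv2.convertScaleAbs(cv2.resize(b["color"][90:290,130:396,::-1],None,fx=3,fy=3,interpolation=cv2.INTER_CUBIC),alpha=1.2,beta=10))
E
```

```text
[-5.09 -5.28 -5.02 -4.97 -4.99 -4.95 -4.94 -4.94 -4.91 -4.95 -4.91 -4.93
 -4.9  -4.92] -4.94414549574693
144 [110 119 121 120 120 119 102  47  34  35  34  36  38  48  84 117 122 122
 120 107  73  58  55  55] [ 77  77  76  77  77  78  84 104 120 121 121 105  57  34  36  36  36  36
  37  42  42  36  33  32]
148 [113 122 123 123 124 121 104  52  49  55  56  54  55  56  64  92 120 123
 115  85  32  17  17  19] [116 115 114 114 115 113 109 107 117 124 124 108  59  39  51  54  54  55
  57  56  49  28  20  19]
152 [113 122 123 122 124 121 105  52  49  56  54  55  56  57  64  91 122 123
 116  86  32  17  21  28] [116 115 116 115 114 114 109 104 112 122 123 107  59  40  52  56  55  55
  55  57  47  27  29  32]
156 [111 121 121 121 122 121 104  51  49  56  55  54  55  58  70  99 121 122
 110  67  25  17  21  27] [116 115 115 115 115 114 109 110 122 123 121 105  47  38  51  54  55  55
  57  55  46  25  28  32]
w1 [[142.24357557 251.53755645]]
w2 [[127.08423428 179.34807759]]
```

Jaw travel since stage 1 is 6.9 mm and plate travel 4.9 mm, so the nip is about 2 mm. One final combined look before hand-in.

```bash
python3 - <<'E'
from m import *
manip.move_to([430,-20,420],down(0.1))
c=shot("top","tf");print(manip.read_state()["time_s"])
a=cv2.resize(cv2.imread("pics/w2_c.png"),None,fx=.5,fy=.5);t=cv2.resize(cv2.imread("pics/tf.png")[135:285,160:480],None,fx=2.4,fy=2.4,interpolation=2)
M=np.zeros((560,768,3),np.uint8);M[:360]=t;a=cv2.resize(a,(266,200));M[360:,:266]=a
s=load("td")["color"][135:285,160:480,::-1];M[360:,270:697]=cv2.resize(s,(427,200))
cv2.imwrite("pics/fin.png",M)
E
```

```text
30.7667
```

View pics/fin.png

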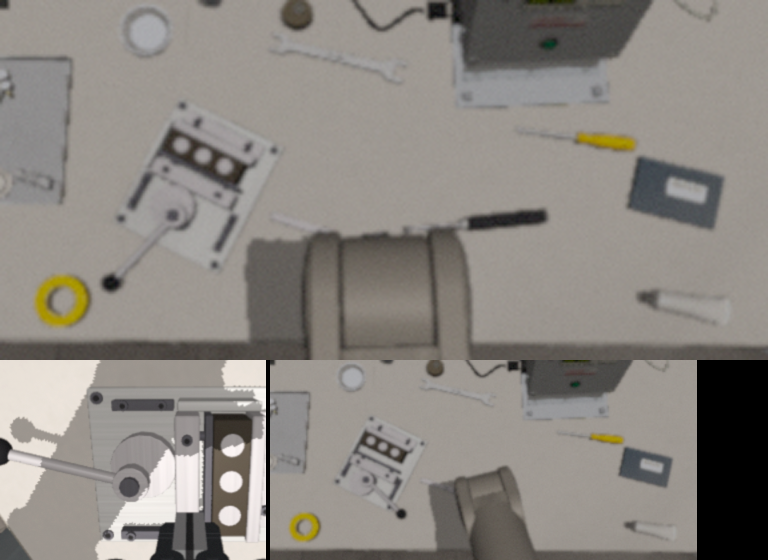

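The top view shows the lever swung round, with its ball at (112,283). The spacer lies clear of the vice at (276,217), the pick is on the bench at (505,219), and the bystanders are where they were. The lower-left inset shows the plate against the block.

```bash
python3 -c "
from station import hand_in
print(hand_in())"
```

```text
the job is handed in; nothing more can be done
None
```

The job is done and handed in at about 31 s on the robot's clock. I hooked the spacer out of the slot, laid the pick back on the bench, and swung the cam lever to about 1.59 rad.

- **Spacer and pick:** the last pictures show the spacer on the bench about 20 mm clear of the vice. The pick stands on its handle where it started.
- **Nip:** between the 1.0 rad stage and the end, the jaw moved 6.9 mm and the plate 4.9 mm, so the nip is about 2 mm. The lever angle implies 7.1 mm of jaw travel, which would make it about 2.1 mm. Both are inside the 1 to 3 mm band.
- **Disagreement:** before the final push I measured the remaining gap as 5.5 mm (from the discs in the block's top). The plate actually stopped after about 4.9 mm. I relied on the direct jaw and plate tracking instead.
- **Block and surroundings:** the block appeared to shift only 0.2 mm towards the back stop, about the accuracy of the measurement. In the last overhead view the bystanders looked undisturbed, though the arm hid part of the bench.

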